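# Set the lab jack under the hanging canister and raise it to touch

### The job

The ring of the stand is to be loosened later, so the steel canister that hangs in it needs support from below. Take the lab jack by its upright grip fin, set it down on the worktop with its platform centred under the canister, let go, then turn the jack's knob clockwise until the platform just touches the canister's bottom: it must bear on it, but not push the canister visibly up out of the ring (a few millimetres at most). Leave the jack standing there, and do not knock the specimen pots or the canister about.

Things in the scene. Friction and masses are not known exactly. Their poses are not given: they have to be found in the camera images.
- jack: Screw lab jack, loose, 0.8 kg: grey foot plate 232 x 110 x 12 mm. Origin on its underside below the platform's centre; z up. Along its x the foot plate reaches from -190 to +42 mm, y +-55 mm. The knob column stands at x = -165 mm, the grip fin at x = -80 mm. It balances about the fin.
- fin_grip (a point): Centre of the jack's upright grip fin, a black block 32 mm (jack's x) x 14 mm (jack's y, pinch across it) x 26 mm high, on a thinner stem; 125 mm above the jack's underside, 80 mm from the platform's centre.
- jack_platform: Square steel platform of the jack, 80 x 80 mm with a thin rubber mat. Origin: centre of its upper face, 62 mm above the jack's underside when fully down. Rises straight up, at most 34 mm.
- knob_grip (a point): Centre of the jack's knob, a black T-bar 64 mm long (its own x axis) x 14 mm thick (its y, pinch across it) x 28 mm high, 138 mm above the jack's underside on a vertical spindle (z up); nothing but its thin neck within 26 mm below this point. The bar lies across the jack (along the jack's y) when the platform is fully down.
- jack_knob (a joint): Knob angle in rad, 0 (platform fully down) to 3.8, growing clockwise seen from above. The platform rises 9 mm per rad and stays where it is left (friction 0.08 N m). It needs more than one grasp.
- canister: Loose steel canister, 0.35 kg, hanging upright in the ring: body 68 mm across, flange 84 mm across whose underside is 40 mm above the origin, 61 mm high in all. Origin: centre of its flat bottom; at the start 15 to 22 mm above the height of the jack's platform.
- ring_top (a point): Centre of the stand's steel ring at its upper face, on which the canister's flange rests. Ring 96 mm outside, 74 mm hole, 10 mm thick; x points to the post. Height above the worktop differs from start to start (120 to 124 mm).
- stand: Fixed stand, origin below the ring's centre; the post (18 mm thick, up to 153 mm high) is at its x = +105 mm and the foot, 80 x 150 mm and up to 26 mm high, begins at x = +65 mm; the space under the ring is open towards -x and to both sides.
- pot_near: White specimen pot, 49 mm across, 65 mm high, a bystander on the right; origin at its underside.
- pot_far: White specimen pot, 49 mm across, 65 mm high, a bystander on the right, farther away; origin at its underside.

How it is judged:
By the outcome, as a careful person would: the job done as asked, in the order asked, and still so for the second after the job is handed in, with the robot touching nothing.
It also fails if it takes over 72 s, if anything falls off the work surface, if the arm or the gripper's body presses on something with over 40 N, if the wrist force passes 120 N, or if a joint passes its speed limit or range.

### The arm

A 6-joint arm with a two-finger parallel gripper is mounted at the origin on a cart in front of the work surface, level with it; the furniture and walls round the work are solid. World frame = base frame: x ahead of the robot, y to its left, z up, the work surface at z = 0. Lengths are in m, angles in rad, forces in N, time in s.
With the tool pointing down it reaches from about 0.375 to 0.9 m from the base axis. Payload 3.1 kg.
Tool frame: the origin (TCP) lies at the very end of the fingers, on their centre line; the grasp point (between the pads) lies 19 mm behind it; x points along the fingers, y is the direction in which the jaws open and shut, and the axes are right-handed (so a half turn about x gives the same grasp; the last joint's range is limited). The gripper opens to 87 mm and grips with 3 to 60 N. Pads are 19 mm wide; open, the fingers measure 117 mm over their backs; the gripper's body (75 mm by 190 mm) begins 51 mm behind the grasp point.
Start: joints at [1.167, 0.527, 1.433, -0, 1.181, -0.178], TCP at [0.14, 0.609, 0.223] pointing down, gripper open.
Joint ranges: [-3.08, 3.08], [-0.75, 2.2], [0.22, 2.44], [-1.43, 4.57], [0, 2.65], [-2.85, 2.85]. Speed limits (rad/s): [2.79, 2.79, 3.14, 3.14, 3.14, 3.14].

### API

Orientations are given as [roll, pitch, yaw] about the fixed x, y, z axes, in that order (R = Rz(yaw) Ry(pitch) Rx(roll)).
In Python, from station import sense, cams, job gives the robot as it stands. The module is installed in compiled form; this text tells all that it offers.
- The arm moves only by the tool move_arm, never from a script. Its argument "rows" is a list of rows, each an object of numbers: "x", "y", "z": the shift along the world's x, y, z in m; "roll": the turn about the world's z in rad. In form: [{"x": .., "y": .., "z": .., "roll": ..}, ...]. A call has 1 to 20 rows; each row shifts and turns the pose as measured when the row begins; what a row does not reach is not made up. A row lasts 1/8 s, in which the tool goes at most 62.5 mm and 10.7 degrees, less where a joint would pass 70% of its speed; a pose out of reach is approached as far as the arm can. A call is refused whole if a number of a shift passes 0.0625 or a number of a turn 0.188, either way. A call with a gripper value outside its range is refused whole. "fingers" is the opening in per cent of the stroke, from 0 (shut) to 100 (fully open), set as the call begins (left out, the last holds). The fingers move at their own pace and stop on an object; "force" is the grip in N (left out, the last holds). Time passes only in rows, so rows that do not move let the fingers close. It gives the time, the measured TCP pose, the force and the opening at its end, in the units of the state.
- sense(): the state, without advancing time (a new reading comes with each control period).
- cams.grab_frame(name): name is "side" or "top" or "wrist"; returns a dict with "image" (400x640x3 uint8, blue, green, red), "mtx" (3x3 intrinsics, pixels), "rvec" (rotation vector, rad) and "tvec" (3), from world to camera coordinates, as OpenCV has them. Camera axes: x right, y down, z forward; pixel columns grow to the right and rows downward; lengths in m; the calibration is good to about 2 mm. A picture is of the moment at which its call begins. There is no depth.
- job.hand_in(): hands the job in, once; it reports no verdict.
Trained networks look in a picture, given as the dict that the camera call returned (one of the last four; its "shot" number tells which), for a name from the list of things; names that differ only in an ending like _2 or _b are one class to them, and where a whole thing is asked for, a point or a joint stands for the part that bears it (a point fixed in the world has none). Each returns a list of dicts, best first, with "conf" (0 to 1); they miss things now and then, are a little off and sometimes report something else, mostly with a low value. They report only what shows in the picture. A call takes as long as a camera call.
- cams.find_in(picture, query): "position" ([x, y, z] in m, in world coordinates, good to about 4 mm: the middle of the surface that is visible of it).
- cams.trace(picture, query): "mask" (400x640 bool, what is visible of it).
- cams.landmark_of(picture, query): "position" ([x, y, z] in m, in world coordinates, good to about 4 mm: a listed point, or the origin of a listed thing).
The state is a dict: "clock": time; "qpos": joint angles; "joint_vel": joint speeds; "joint_efforts": joint torques, N m; "position": TCP position; "ee_rot": TCP orientation; "force": force on the tool from outside, world axes, zero at the start; "moment": the same for the moment, N m; "opening": finger opening in m.
Only numpy, scipy, OpenCV 4.12 (cv2) and the standard library are available. Lean on these libraries where they do the work, as an engineer would, in place of code of your own. Each camera call takes 0.05 s, during which the arm holds its last target. There are 200 camera calls.

## Working session

There is one attempt and no reset: what is moved stays moved. The work goes in short steps, Python scripts to look and compute and a tool call to move; the robot and the scene stay as the last step left them, time stands still between calls to the robot, and variables do not carry over. Pictures are saved under pics/ and viewed, about 8 in all and at most 12, crops included, and the job is handed in when it is done.

Besides the shell and the picture viewer there is one more tool, called as a command line: name --argument value ..., lists and objects as JSON in quotes. move_arm: Moves the arm, as the interface text tells. Its arguments: {"type":"object","properties":{"rows":{"type":"array"},"fingers":{"type":"number"},"force":{"type":"number"}},"required":["rows"]}

```bash
mkdir -p pics; cat > h.py <<'E'
import numpy as np, cv2
from station import sense, cams, job
def st():
    s=sense(); print('t',round(s['clock'],2),'p',np.round(s['position'],4),'rot',np.round(s['ee_rot'],3),'F',np.round(s['force'],1),'M',np.round(s['moment'],2),'op',round(s['opening'],4))
def proj(f,P): return cv2.projectPoints(np.float64(P).reshape(-1,3),f['rvec'],f['tvec'],f['mtx'],None)[0].reshape(-1,2)
def lm(f,names):
    for n in names:
        print(n,[(np.round(d['position'],4).tolist(),round(d['conf'],2)) for d in cams.landmark_of(f,n)[:2]])
E
python3 - <<'E'
from h import *
st()
N=['jack','fin_grip','jack_platform','knob_grip','canister','ring_top','stand','pot_near','pot_far']
fs={}
for c in ['side','top','wrist']:
    f=cams.grab_frame(c); fs[c]=f; print(c); lm(f,N)
    cv2.imwrite(f'pics/{c}0.png',f['image'])
cv2.imwrite('pics/all0.png',cv2.resize(np.vstack([fs['side']['image'],fs['top']['image']]),(480,600)))
E
```

```text
t 0.0 p [0.1396 0.6085 0.2216] rot [-1.743  1.569 -1.969] F [ 0.8  0.2 -0.1] M [0.01 0.06 0.02] op 0.087
side
jack [([0.4582, -0.3008, -0.0032], 0.66)]
fin_grip []
jack_platform [([0.4563, -0.2994, 0.0634], 0.81)]
knob_grip [([0.3011, -0.2463, 0.1414], 0.89)]
canister [([0.608, -0.1642, 0.0801], 0.62)]
ring_top []
stand [([0.6096, -0.1633, -0.0012], 0.84)]
pot_near [([0.6284, -0.3588, 0.0001], 0.69)]
pot_far [([0.7127, -0.3582, 0.0007], 0.98)]
top
jack [([0.4587, -0.3042, -0.0003], 0.8)]
fin_grip [([0.3812, -0.2747, 0.1269], 0.85)]
jack_platform [([0.4534, -0.3003, 0.0632], 0.55)]
knob_grip [([0.2998, -0.2468, 0.1326], 0.66)]
canister [([0.6085, -0.1633, 0.0772], 0.77), ([0.4557, -0.2994, 0.0616], 0.31)]
ring_top []
stand [([0.6086, -0.1624, 0.0002], 0.63), ([0.4575, -0.3, 0.0605], 0.58)]
pot_near [([0.6269, -0.3564, -0.0032], 0.69)]
pot_far [([0.7091, -0.3583, 0.0009], 0.85)]
wrist
jack []
fin_grip []
jack_platform []
knob_grip []
canister []
ring_top []
stand []
pot_near []
pot_far []
```

View pics/side0.png

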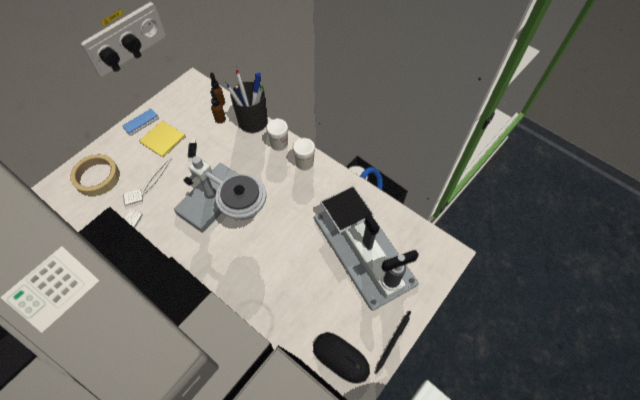

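View pics/top0.png

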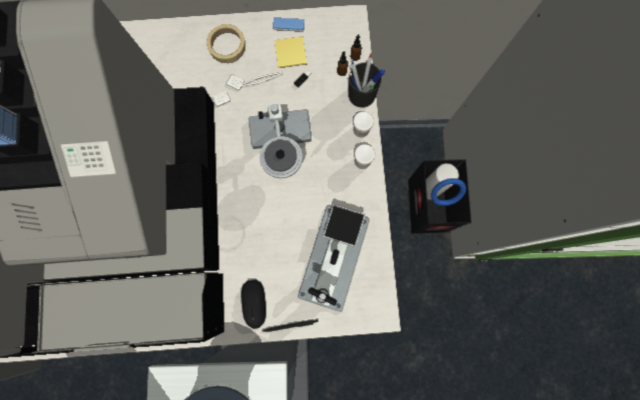

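Side view: canister/ring at (240,195), pots at (278,135) and (304,153), jack from (345,205) to (400,270) with its knob at (400,260). A tall appliance fills the left side. Top view: canister (281,155), platform (345,225), fin (334,257), knob (322,296). The appliance lies between the arm's start and the work, so I need its height.

```bash
python3 - <<'E'
import cv2,numpy as np
s=cv2.imread('pics/side0.png')[150:400,0:400];t=cv2.imread('pics/top0.png')[150:400,0:400]
g=lambda i:np.clip(i.astype(float)*1.6+25,0,255).astype('uint8')
cv2.imwrite('pics/crop1.png',cv2.resize(np.vstack([g(s),g(t)]),(480,600)))
cv2.imwrite('pics/crop1.png',np.hstack([cv2.resize(g(s),(400,400))[:, :],cv2.resize(g(t),(400,400))]))
E
python3 - <<'E'
import sys; sys.path.insert(0,'.')
from h import *
fs=[cams.grab_frame(c) for c in('side','top')]
Ps=[f['mtx']@np.hstack([cv2.Rodrigues(f['rvec'])[0],np.reshape(f['tvec'],(3,1))]) for f in fs]
for f in fs: print('cam',(-cv2.Rodrigues(f['rvec'])[0].T@np.reshape(f['tvec'],3)).round(3))
np.savez('P.npz',s=Ps[0],t=Ps[1])
a=np.float64([[62,248],[98,283],[40,328],[2,293],[217,362]]).T; 
for (u,v) in [((62,248),(62,145)),((98,250),(105,141)),((62,248),(105,141)),((98,260),(115,173)),((40,328),(72,178)),((2,293),(62,145))]:
    X=cv2.triangulatePoints(Ps[0],Ps[1],np.float64(u),np.float64(v))[:,0];X=X[:3]/X[3]; print(u,v,X.round(3),proj(fs[0],X).round(),proj(fs[1],X).round())
E
```

```text
cam [0.217 0.053 0.826]
cam [ 0.328 -0.248  1.069]
(62, 248) (62, 145) [0.51  0.098 0.475] [[ 38. 239.]] [[ 72. 157.]]
(98, 250) (105, 141) [0.542 0.081 0.392] [[ 79. 243.]] [[113. 152.]]
(62, 248) (105, 141) [0.563 0.099 0.379] [[ 60. 247.]] [[106. 142.]]
(98, 260) (115, 173) [0.51  0.077 0.39 ] [[ 99. 260.]] [[114. 172.]]
(40, 328) (72, 178) [0.512 0.165 0.356] [[ 42. 328.]] [[ 71. 177.]]
(2, 293) (62, 145) [0.559 0.167 0.385] [[  2. 293.]] [[ 62. 145.]]
```

View pics/crop1.png

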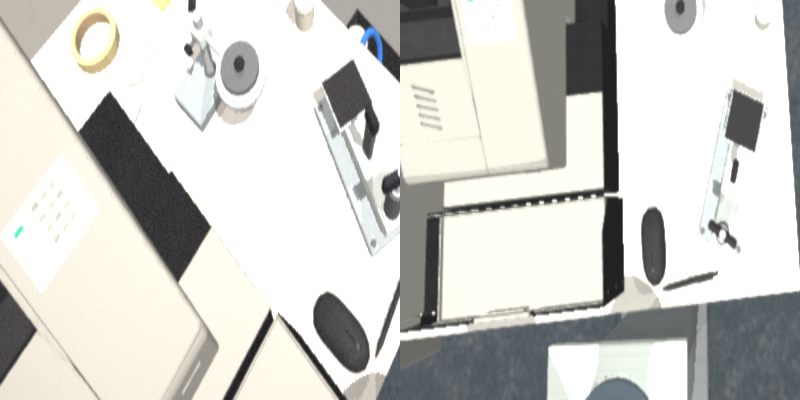

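```bash
python3 - <<'E'
import cv2,numpy as np
d=np.load('P.npz')
def T(n,u,v):
    X=cv2.triangulatePoints(d['s'],d['t'],np.float64(u),np.float64(v))[:,0];print(n,(X[:3]/X[3]).round(3))
T('box rear right',(276,347),(205,273))
T('tall front right',(215,358),(147,253))
T('tall front right b',(205,365),(147,253))
T('black corner',(110,208),(205,90))
T('black bottom',(180,325),(205,180))
def at(P,uv,z):
    H=P[:,[0,1,3]].copy();H[:,2]+=P[:,2]*z;X=np.linalg.solve(H,[*uv,1]);return (X[:2]/X[2]).round(3)
for uv in [(20,10),(127,5),(170,100),(147,253),(82,258),(0,262)]: print('tall top@.39',uv,at(d['t'],uv,.39))
for uv in [(40,275),(203,272),(203,337),(40,350)]: print('box',uv,at(d['t'],uv,.1),at(d['t'],uv,.2))
E
```

```text
box rear right [ 0.355 -0.006  0.148]
tall front right [0.385 0.066 0.263]
tall front right b [0.391 0.079 0.237]
black corner [0.783 0.018 0.095]
black bottom [ 0.624  0.08  -0.175]
tall top@.39 (20, 10) [0.799 0.255]
tall top@.39 (127, 5) [0.803 0.073]
tall top@.39 (170, 100) [ 0.629 -0.006]
tall top@.39 (147, 253) [0.381 0.02 ]
tall top@.39 (82, 258) [0.376 0.119]
tall top@.39 (0, 262) [0.373 0.244]
box (40, 275) [0.361 0.365] [0.358 0.301]
box (203, 272) [0.359 0.011] [ 0.356 -0.016]
box (203, 337) [0.223 0.008] [ 0.234 -0.019]
box (40, 350) [0.205 0.351] [0.218 0.289]
```

move_arm --rows '[{"z": 0.05},{"z": 0.06},{"z": 0.06},{"z": 0.06},{"z": 0.03},{"z": 0.0}]'

```text
$.rows[0]: bad value
```

```bash
cat >> h.py <<'E'
from scipy.spatial.transform import Rotation as Ro
def jaw():
    s=sense(); R=Ro.from_euler('xyz',s['ee_rot']).as_matrix()
    print('q',np.round(s['qpos'],3),'jaw y',np.round(R[:,1],3),'ang',round(np.degrees(np.arctan2(R[1,1],R[0,1])),1),'x',np.round(R[:,0],3))
E
python3 - <<'E'
from h import *
st();jaw()
f=cams.grab_frame('top');g=cams.grab_frame('side')
r=np.load('P.npz')
def at(P,uv,z):
    H=P[:,[0,1,3]].copy();H[:,2]+=P[:,2]*z;X=np.linalg.solve(H,[*uv,1]);return (X[:2]/X[2]).round(3)
for n,uv,z in [('post top',(279,112),.15),('mouse',(243,285),.03),('mouse',(265,300),.03),('mouse',(254,280),.03),('foot L',(249,120),.026),('foot R',(310,112),.026),('foot frontL',(251,148),.026),('foot frontR',(311,140),.026)]: print(n,at(r['t'],uv,z))
E
```

```text
t 1.6 p [0.1399 0.6091 0.2225] rot [-2.418  1.571 -2.644] F [ 0.3 -0.7  0.2] M [-0.02 -0.03 -0.02] op 0.0872
q [ 1.166  0.528  1.433  0.     1.181 -0.179] jaw y [ 0.224  0.975 -0.   ] ang 77.1 x [-0. -0. -1.]
post top [ 0.701 -0.162]
mouse [ 0.329 -0.064]
mouse [ 0.294 -0.115]
mouse [ 0.339 -0.089]
foot L [ 0.732 -0.076]
foot R [ 0.749 -0.228]
foot frontL [ 0.659 -0.081]
foot frontR [ 0.676 -0.229]
```

move_arm --rows '[{"x": 0,"y": 0,"z": 0.05,"roll": 0},{"x": 0,"y": 0,"z": 0.06,"roll": 0},{"x": 0,"y": 0,"z": 0.06,"roll": 0},{"x": 0,"y": 0,"z": 0.06,"roll": 0},{"x": 0,"y": 0,"z": 0.03,"roll": 0},{"x": 0,"y": 0,"z": 0,"roll": 0}]'

```text
clock: 2.45
position: [0.1387, 0.6061, 0.4894]
ee_rot: [-1.756, 1.568, -1.982]
force: [-0.4, 0.1, -0.7]
opening: 0.087
```

move_arm --rows '[{"x": 0.037,"y": -0.044,"z": 0,"roll": 0},{"x": 0.037,"y": -0.044,"z": 0,"roll": 0},{"x": 0.037,"y": -0.044,"z": 0,"roll": 0},{"x": 0.037,"y": -0.044,"z": 0,"roll": 0},{"x": 0.037,"y": -0.044,"z": 0,"roll": 0},{"x": 0.037,"y": -0.044,"z": 0,"roll": 0},{"x": 0.037,"y": -0.044,"z": 0,"roll": 0},{"x": 0.007,"y": -0.05,"z": 0,"roll": 0},{"x": 0.007,"y": -0.05,"z": 0,"roll": 0},{"x": 0.007,"y": -0.05,"z": 0,"roll": 0},{"x": 0.007,"y": -0.05,"z": 0,"roll": 0},{"x": 0.007,"y": -0.05,"z": 0,"roll": 0},{"x": 0.007,"y": -0.05,"z": 0,"roll": 0}]'

```text
clock: 4.08
position: [0.4365, -0.0223, 0.4567]
ee_rot: [-2.502, 1.523, -2.72]
force: [0.8, 0.7, 0.4]
opening: 0.087
```

move_arm --rows '[{"x": -0.012,"y": -0.05,"z": 0,"roll": 0},{"x": -0.012,"y": -0.05,"z": 0,"roll": 0},{"x": -0.012,"y": -0.05,"z": 0,"roll": 0},{"x": -0.012,"y": -0.05,"z": -0.02,"roll": -0.05},{"x": -0.01,"y": -0.05,"z": -0.05,"roll": -0.05},{"x": 0,"y": 0,"z": -0.05,"roll": 0},{"x": 0,"y": 0,"z": 0,"roll": 0},{"x": 0,"y": 0,"z": 0,"roll": 0}]'

```text
clock: 5.08
position: [0.3716, -0.2718, 0.3271]
ee_rot: [-2.835, 1.508, 3.122]
force: [-0.2, 0.2, 0.8]
opening: 0.0871
```

```bash
cat >> h.py <<'E'
def fit(c,names):
    f=cams.grab_frame(c); print(c); lm(f,names); return f
E
python3 - <<'E'
from h import *
st();jaw()
f=fit('wrist',['jack','fin_grip','jack_platform','knob_grip','ring_top'])
cv2.imwrite('pics/w1.png',f['image'])
fit('side',['canister','ring_top','stand'])
E
```

```text
t 5.08 p [ 0.3716 -0.2718  0.3271] rot [-2.835  1.508  3.122] F [-0.2  0.2  0.8] M [-0.03 -0.03  0.01] op 0.0871
q [-0.844  0.203  1.649 -0.048  1.333 -2.076] jaw y [ 0.32   0.947 -0.019] ang 71.3 x [-0.063  0.001 -0.998]
wrist
jack [([0.4597, -0.3003, -0.0024], 0.79)]
fin_grip [([0.3837, -0.2755, 0.1226], 0.73)]
jack_platform [([0.4593, -0.2998, 0.0624], 0.85)]
knob_grip [([0.3024, -0.2442, 0.1372], 0.78)]
ring_top []
side
canister [([0.608, -0.1648, 0.0798], 0.58)]
ring_top []
stand [([0.6086, -0.1661, -0.0013], 0.81)]
```

View pics/w1.png

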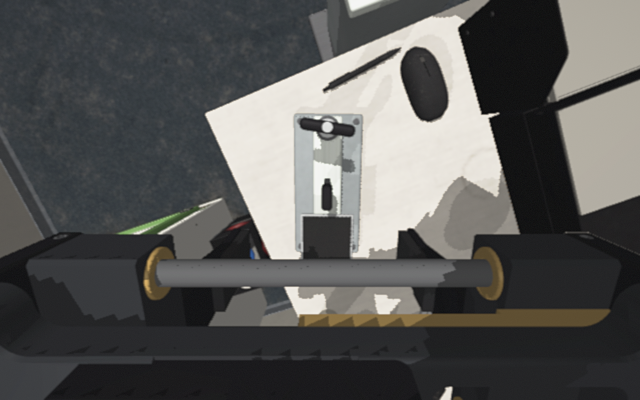

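Wrist view: knob T-bar at (328,127), fin at (327,193), platform at (327,235), and the networks agree within 3 mm. The tool has picked up a tilt of about 3.6°, so I'll move more slowly and watch it.

move_arm --rows '[{"x": 0.003,"y": -0.001,"z": -0.02,"roll": 0},{"x": 0.003,"y": -0.001,"z": -0.02,"roll": 0},{"x": 0.003,"y": -0.001,"z": -0.02,"roll": 0},{"x": 0,"y": 0,"z": -0.02,"roll": 0},{"x": 0,"y": 0,"z": -0.02,"roll": 0},{"x": 0,"y": 0,"z": 0,"roll": 0},{"x": 0,"y": 0,"z": 0,"roll": 0}]'

```text
clock: 6.45
position: [0.3822, -0.2761, 0.2267]
ee_rot: [-2.748, 1.512, -3.074]
force: [0.3, 0.5, 0.1]
opening: 0.0872
```

```bash
python3 - <<'E'
from h import *
st();jaw()
E
```

```text
t 6.45 p [ 0.3822 -0.2761  0.2267] rot [-2.748  1.512 -3.074] F [0.3 0.5 0.1] M [-0.06  0.02 -0.06] op 0.0872
q [-0.833  0.336  1.77  -0.052  1.073 -2.052] jaw y [ 0.32   0.947 -0.022] ang 71.3 x [-0.058 -0.004 -0.998]
```

move_arm --rows '[{"x": 0,"y": 0,"z": -0.02,"roll": 0},{"x": 0,"y": 0.001,"z": -0.02,"roll": 0},{"x": 0,"y": 0,"z": -0.02,"roll": 0},{"x": 0,"y": 0,"z": -0.02,"roll": 0},{"x": 0,"y": 0,"z": -0.02,"roll": 0},{"x": 0,"y": 0,"z": -0.017,"roll": 0},{"x": 0,"y": 0,"z": 0,"roll": 0}]'

```text
clock: 7.32
position: [0.3877, -0.281, 0.1144]
ee_rot: [-2.418, 1.522, -2.744]
force: [0.1, 1.4, 0.9]
opening: 0.0872
```

```bash
python3 - <<'E'
from h import *
st();jaw()
f=fit('top',['fin_grip','jack','knob_grip'])
fit('wrist',['fin_grip','jack','knob_grip'])
E
```

```text
t 7.33 p [ 0.3877 -0.281   0.1144] rot [-2.418  1.522 -2.744] F [0.1 1.4 0.9] M [-0.02 -0.01  0.01] op 0.0872
q [-0.831  0.519  1.876 -0.067  0.763 -2.027] jaw y [ 0.32   0.947 -0.032] ang 71.3 x [-0.045 -0.019 -0.999]
top
fin_grip [([0.3785, -0.2728, 0.1276], 0.76)]
jack []
knob_grip [([0.301, -0.2484, 0.1331], 0.39)]
wrist
fin_grip [([0.3838, -0.2762, 0.1208], 0.96)]
jack [([0.4604, -0.2992, -0.0013], 0.73)]
knob_grip [([0.3056, -0.2453, 0.1354], 0.93)]
```

move_arm --rows '[{"x": -0.0025,"y": 0.003,"z": -0.004,"roll": 0},{"x": -0.003,"y": 0.003,"z": -0.004,"roll": 0},{"x": 0,"y": 0,"z": 0,"roll": 0}]'

```text
clock: 8.1
position: [0.3818, -0.2744, 0.1067]
ee_rot: [-2.388, 1.522, -2.714]
force: [1.1, -1.0, 0.0]
opening: 0.0869
```

move_arm --rows '[{"x": 0,"y": 0,"z": 0,"roll": 0},{"x": 0,"y": 0,"z": 0,"roll": 0},{"x": 0,"y": 0,"z": 0,"roll": 0},{"x": 0,"y": 0,"z": 0,"roll": 0},{"x": 0,"y": 0,"z": 0,"roll": 0},{"x": 0,"y": 0,"z": 0,"roll": 0}]' --fingers 0 --force 35

```text
clock: 8.85
position: [0.3821, -0.2747, 0.1067]
ee_rot: [-2.375, 1.523, -2.701]
force: [-0.5, 0.6, -0.1]
opening: 0.0352
```

```bash
python3 - <<'E'
from h import *
st();jaw()
E
```

```text
t 8.85 p [ 0.3821 -0.2747  0.1067] rot [-2.375  1.523 -2.701] F [-0.5  0.6 -0.1] M [-0.06 -0.03 -0.07] op 0.0352
q [-0.831  0.526  1.903 -0.069  0.728 -2.023] jaw y [ 0.32   0.947 -0.033] ang 71.3 x [-0.044 -0.021 -0.999]
```

move_arm --rows '[{"x": 0,"y": 0,"z": 0,"roll": 0},{"x": 0,"y": 0,"z": 0,"roll": 0},{"x": 0,"y": 0,"z": 0,"roll": 0},{"x": 0,"y": 0,"z": 0,"roll": 0},{"x": 0,"y": 0,"z": 0,"roll": 0}]'

```text
clock: 9.48
position: [0.3821, -0.2752, 0.1068]
ee_rot: [-2.367, 1.523, -2.694]
force: [0.6, -0.6, 0.4]
opening: 0.0141
```

move_arm --rows '[{"x": 0,"y": 0,"z": 0.01,"roll": 0},{"x": 0,"y": 0,"z": 0.015,"roll": 0},{"x": 0,"y": 0,"z": 0.015,"roll": 0},{"x": 0,"y": 0,"z": 0,"roll": 0}]'

```text
clock: 9.98
position: [0.379, -0.271, 0.1455]
ee_rot: [-2.583, 1.519, -2.908]
force: [0.6, -0.8, -8.6]
opening: 0.0139
```

```bash
python3 - <<'E'
from h import *
st();jaw()
fit('wrist',['jack','jack_platform','knob_grip'])
E
```

```text
t 9.97 p [ 0.379  -0.271   0.1455] rot [-2.583  1.519 -2.908] F [ 0.6 -0.8 -8.6] M [ 0.01 -0.14  0.03] op 0.0139
q [-0.831  0.454  1.876 -0.061  0.839 -2.034] jaw y [ 0.319  0.947 -0.028] ang 71.4 x [-0.051 -0.012 -0.999]
wrist
jack [([0.4579, -0.2944, 0.0335], 0.69)]
jack_platform [([0.4574, -0.2944, 0.1026], 0.7)]
knob_grip [([0.299, -0.245, 0.1762], 0.69)]
```

move_arm --rows '[{"x": 0.004,"y": 0.01,"z": 0.015,"roll": 0.05},{"x": 0.004,"y": 0.01,"z": 0.005,"roll": 0.05},{"x": 0.004,"y": 0.01,"z": 0,"roll": 0.05},{"x": 0.004,"y": 0.01,"z": 0,"roll": 0.05},{"x": 0.004,"y": 0.01,"z": 0,"roll": 0.05},{"x": 0.004,"y": 0.01,"z": 0,"roll": 0.05},{"x": 0.004,"y": 0.01,"z": 0,"roll": 0.05},{"x": 0.004,"y": 0.01,"z": 0,"roll": 0.05},{"x": 0.004,"y": 0.008,"z": 0,"roll": 0},{"x": 0,"y": 0.007,"z": 0,"roll": 0},{"x": 0,"y": 0,"z": 0,"roll": 0}]'

```text
clock: 11.55
position: [0.416, -0.1667, 0.1645]
ee_rot: [-2.702, 1.516, -2.597]
force: [-1.7, -0.0, -7.7]
opening: 0.0133
```

```bash
python3 - <<'E'
from h import *
st();jaw()
fit('top',['jack','jack_platform','knob_grip','canister','stand'])
fit('wrist',['jack','jack_platform','knob_grip','canister','ring_top'])
f=fit('side',['jack','jack_platform','knob_grip','canister','ring_top'])
cv2.imwrite('pics/s2.png',f['image'][100:320,130:500])
E
```

```text
t 11.55 p [ 0.416  -0.1667  0.1645] rot [-2.702  1.516 -2.597] F [-1.7 -0.  -7.7] M [0.18 0.02 0.04] op 0.0133
q [-0.596  0.4    1.901 -0.066  0.865 -2.228] jaw y [-0.104  0.994 -0.023] ang 96.0 x [-0.047 -0.029 -0.998]
top
jack []
jack_platform [([0.4947, -0.1562, 0.117], 0.64)]
knob_grip [([0.3323, -0.1757, 0.1915], 0.74)]
canister [([0.6139, -0.1618, 0.0779], 0.56)]
stand [([0.6072, -0.1631, 0.0018], 0.88), ([0.6109, -0.1601, 0.0768], 0.63)]
wrist
jack []
jack_platform [([0.4958, -0.1567, 0.1211], 0.84)]
knob_grip [([0.3338, -0.1755, 0.197], 0.95)]
canister []
ring_top []
side
jack [([0.4968, -0.1593, 0.0563], 0.91)]
jack_platform [([0.4923, -0.1582, 0.1216], 0.59)]
knob_grip [([0.3295, -0.1739, 0.1983], 0.88), ([0.4933, -0.1558, 0.1218], 0.58)]
canister [([0.608, -0.1615, 0.0787], 0.68)]
ring_top []
```

View pics/s2.png

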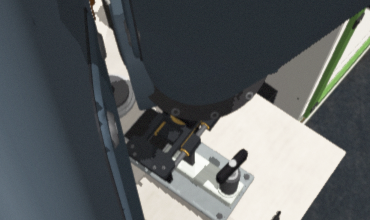

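move_arm --rows '[{"x": 0,"y": -0.003,"z": -0.01,"roll": 0},{"x": 0,"y": -0.003,"z": -0.01,"roll": 0},{"x": 0,"y": 0,"z": -0.01,"roll": 0},{"x": 0,"y": 0,"z": -0.01,"roll": 0},{"x": 0,"y": 0,"z": -0.008,"roll": 0},{"x": 0,"y": 0,"z": 0,"roll": 0}]'

```text
clock: 13.2
position: [0.4164, -0.1739, 0.1123]
ee_rot: [-2.705, 1.516, -2.602]
force: [-0.5, 0.5, -8.2]
opening: 0.0136
```

```bash
python3 - <<'E'
from h import *
st();jaw()
fit('wrist',['jack','jack_platform','knob_grip'])
fit('top',['jack','jack_platform','knob_grip','canister'])
fit('side',['jack','jack_platform','knob_grip','canister'])
E
```

```text
t 13.2 p [ 0.4164 -0.1739  0.1123] rot [-2.705  1.516 -2.602] F [-0.5  0.5 -8.2] M [ 0.13 -0.08  0.03] op 0.0136
q [-0.609  0.5    1.939 -0.076  0.726 -2.226] jaw y [-0.104  0.994 -0.023] ang 95.9 x [-0.047 -0.028 -0.998]
wrist
jack [([0.4941, -0.1668, 0.0003], 0.71)]
jack_platform [([0.4957, -0.1622, 0.0656], 0.8)]
knob_grip [([0.3332, -0.1776, 0.1445], 0.95)]
top
jack [([0.4987, -0.1696, 0.0064], 0.86)]
jack_platform [([0.4959, -0.1636, 0.0668], 0.45), ([0.628, -0.3573, -0.0008], 0.42)]
knob_grip [([0.3336, -0.18, 0.1441], 0.76), ([0.4137, -0.1729, 0.1328], 0.4)]
canister [([0.6127, -0.1605, 0.0782], 0.63)]
side
jack [([0.4952, -0.1687, 0.0037], 0.58)]
jack_platform [([0.4932, -0.1643, 0.0688], 0.97)]
knob_grip [([0.3286, -0.1824, 0.1465], 0.79)]
canister []
```

move_arm --rows '[{"x": 0.01,"y": 0,"z": 0,"roll": 0},{"x": 0.01,"y": 0,"z": 0,"roll": 0},{"x": 0.01,"y": 0,"z": 0,"roll": 0},{"x": 0.01,"y": 0,"z": 0,"roll": 0},{"x": 0,"y": 0,"z": 0,"roll": 0}]'

```text
clock: 14.52
position: [0.4613, -0.1747, 0.1132]
ee_rot: [-2.627, 1.518, -2.523]
force: [-0.3, -0.8, -7.7]
opening: 0.0136
```

move_arm --rows '[{"x": 0.01,"y": 0,"z": 0,"roll": 0},{"x": 0.01,"y": 0,"z": 0,"roll": 0},{"x": 0.01,"y": 0,"z": 0,"roll": 0},{"x": 0.01,"y": 0.001,"z": 0,"roll": 0},{"x": 0.01,"y": 0,"z": 0,"roll": 0},{"x": 0.008,"y": 0,"z": 0,"roll": 0},{"x": 0,"y": 0,"z": 0,"roll": 0}]'

```text
clock: 15.4
position: [0.5228, -0.173, 0.1125]
ee_rot: [-2.662, 1.517, -2.558]
force: [-0.9, -0.3, -7.6]
opening: 0.0139
```

```bash
python3 - <<'E'
from h import *
st();jaw()
N=['jack','jack_platform','knob_grip','canister','stand']
f=fit('wrist',N);g=fit('top',N);h=fit('side',N)
cv2.imwrite('pics/c3.png',np.hstack([cv2.resize(g['image'][90:330,180:420],(400,400)),cv2.resize(h['image'][90:330,130:370],(400,400))]))
E
```

```text
t 15.4 p [ 0.5228 -0.173   0.1125] rot [-2.662  1.517 -2.558] F [-0.9 -0.3 -7.6] M [0.08 0.04 0.02] op 0.0139
q [-0.496  0.595  1.693 -0.061  0.88  -2.131] jaw y [-0.104  0.994 -0.025] ang 96.0 x [-0.045 -0.029 -0.999]
wrist
jack [([0.6036, -0.1651, 0.005], 0.56)]
jack_platform []
knob_grip [([0.4407, -0.1824, 0.1444], 0.93)]
canister []
stand []
top
jack []
jack_platform []
knob_grip [([0.4348, -0.1811, 0.1395], 0.56)]
canister []
stand []
side
jack [([0.5998, -0.1653, 0.0047], 0.56)]
jack_platform [([0.6011, -0.1641, 0.0691], 0.36)]
knob_grip [([0.4362, -0.1786, 0.1454], 0.71)]
canister [([0.6051, -0.162, 0.0832], 0.59)]
stand []
```

View pics/c3.png

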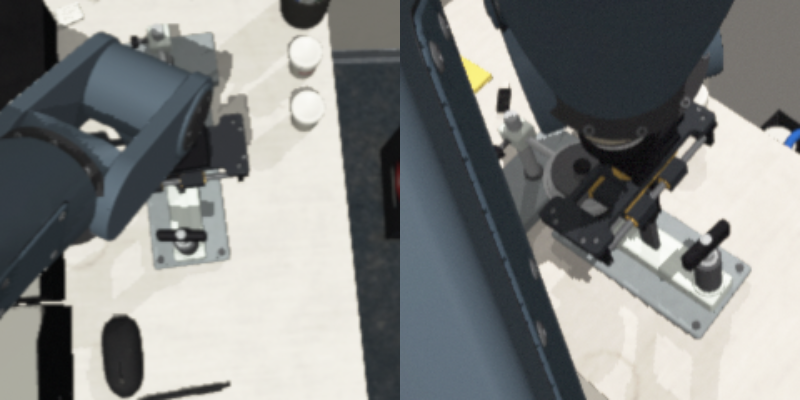

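Left crop (top camera): the jack lies under the ring with its knob at crop (183,237), and both pots are untouched. Right crop (side camera): the canister still sits in its ring at (570,165). The jack needs about 7 mm more forward, then down.

move_arm --rows '[{"x": 0.004,"y": 0.001,"z": 0,"roll": 0},{"x": 0.002,"y": 0,"z": 0,"roll": 0},{"x": 0,"y": 0,"z": 0,"roll": 0},{"x": 0,"y": 0,"z": -0.003,"roll": 0},{"x": 0,"y": 0,"z": -0.002,"roll": 0},{"x": 0,"y": 0,"z": 0,"roll": 0}]'

```text
clock: 17.05
position: [0.5285, -0.1721, 0.1079]
ee_rot: [-2.662, 1.517, -2.559]
force: [-0.2, 1.3, -6.4]
opening: 0.0137
```

```bash
python3 - <<'E'
from h import *
st()
fit('wrist',['jack','knob_grip'])
fit('side',['jack','jack_platform','knob_grip','canister'])
E
```

```text
t 17.05 p [ 0.5285 -0.1721  0.1079] rot [-2.662  1.517 -2.559] F [-0.2  1.3 -6.4] M [ 0.41 -0.26  0.05] op 0.0137
wrist
jack [([0.6098, -0.1646, -0.0019], 0.73)]
knob_grip [([0.4445, -0.1798, 0.1412], 0.98)]
side
jack [([0.607, -0.1629, 0.0013], 0.76), ([0.63, -0.3613, -0.0002], 0.54)]
jack_platform []
knob_grip [([0.4409, -0.1767, 0.142], 0.84)]
canister [([0.6099, -0.1642, 0.0819], 0.97)]
```

move_arm --rows '[{"x": 0,"y": 0,"z": -0.001,"roll": 0},{"x": 0,"y": 0,"z": -0.001,"roll": 0},{"x": 0,"y": 0,"z": 0,"roll": 0}]'

```text
clock: 17.82
position: [0.5283, -0.1728, 0.1073]
ee_rot: [-2.646, 1.516, -2.543]
force: [-1.2, 0.5, -3.2]
opening: 0.0134
```

move_arm --rows '[{"x": 0,"y": 0,"z": -0.001,"roll": 0},{"x": 0,"y": 0,"z": 0,"roll": 0},{"x": 0,"y": 0,"z": 0,"roll": 0},{"x": 0,"y": 0,"z": 0,"roll": 0},{"x": 0,"y": 0,"z": 0,"roll": 0}]' --fingers 60

```text
clock: 18.45
position: [0.5313, -0.1738, 0.1073]
ee_rot: [-2.525, 1.519, -2.421]
force: [0.7, 0.6, 0.5]
opening: 0.0503
```

move_arm --rows '[{"x": 0,"y": 0,"z": 0.01,"roll": 0},{"x": 0,"y": 0,"z": 0.02,"roll": 0},{"x": 0,"y": 0,"z": 0.025,"roll": 0},{"x": 0,"y": 0,"z": 0.025,"roll": 0},{"x": -0.015,"y": 0,"z": 0.025,"roll": -0.1},{"x": -0.015,"y": 0,"z": 0,"roll": -0.13},{"x": -0.015,"y": 0,"z": 0,"roll": -0.13},{"x": -0.015,"y": 0,"z": 0,"roll": -0.13},{"x": -0.015,"y": 0,"z": 0,"roll": -0.13},{"x": -0.01,"y": -0.003,"z": 0,"roll": -0.13},{"x": 0,"y": -0.002,"z": 0,"roll": -0.13},{"x": 0,"y": 0,"z": 0,"roll": -0.13},{"x": 0,"y": 0,"z": 0,"roll": -0.13},{"x": 0,"y": 0,"z": 0,"roll": -0.13},{"x": 0,"y": 0,"z": 0,"roll": -0.13},{"x": 0,"y": 0,"z": 0,"roll": -0.13},{"x": 0,"y": 0,"z": 0,"roll": -0.04},{"x": 0,"y": 0,"z": 0,"roll": 0}]'

```text
clock: 20.7
position: [0.4447, -0.1794, 0.2285]
ee_rot: [-2.361, 1.532, 2.404]
force: [-0.4, -0.1, -0.7]
opening: 0.0522
```

```bash
python3 - <<'E'
from h import *
st();jaw()
N=['jack','jack_platform','fin_grip','knob_grip','canister']
f=fit('wrist',N);g=fit('top',N);h=fit('side',N)
np.savez('can0.npz',**{f'm{i}':cams.trace(h,'canister')[0]['mask'] for i in range(1)},im=h['image'])
cv2.imwrite('pics/c4.png',np.hstack([cv2.resize(f['image'],(400,250)),cv2.resize(h['image'][90:240,130:370],(400,250))]))
E
```

```text
t 20.7 p [ 0.4447 -0.1794  0.2285] rot [-2.361  1.532  2.404] F [-0.4 -0.1 -0.7] M [-0.12  0.02 -0.03] op 0.0522
q [-0.62   0.34   1.755  0.005  1.085 -0.675] jaw y [ 0.998  0.053 -0.027] ang 3.0 x [-0.029  0.026 -0.999]
wrist
jack [([0.6103, -0.163, -0.0017], 0.93), ([0.607, -0.1611, 0.077], 0.44)]
jack_platform []
fin_grip [([0.531, -0.1748, 0.1217], 0.71)]
knob_grip [([0.4453, -0.1844, 0.1344], 0.8), ([0.6116, -0.1642, -0.0025], 0.7)]
canister [([0.6084, -0.1627, -0.0012], 0.65), ([0.6037, -0.1617, 0.0783], 0.64)]
top
jack []
jack_platform []
fin_grip []
knob_grip []
canister [([0.6133, -0.1608, 0.077], 0.88)]
side
jack []
jack_platform []
fin_grip [([0.5251, -0.1705, 0.1258], 0.96)]
knob_grip [([0.4384, -0.1806, 0.1379], 0.93)]
canister []Traceback (most recent call last):
  File "<stdin>", line 5, in <module>
IndexError: list index out of range
```

move_arm --rows '[{"x": 0,"y": 0,"z": -0.015,"roll": 0.02},{"x": 0,"y": 0,"z": -0.02,"roll": 0.03},{"x": 0,"y": 0,"z": -0.015,"roll": 0},{"x": 0,"y": 0,"z": 0,"roll": 0}]'

```text
clock: 22.15
position: [0.4452, -0.1797, 0.1772]
ee_rot: [-2.366, 1.533, 2.451]
force: [0.5, -0.0, 1.3]
opening: 0.0521
```

```bash
python3 - <<'E'
from h import *
st();jaw()
N=['jack','fin_grip','knob_grip']
f=fit('wrist',N);h=fit('side',N)
cv2.imwrite('pics/c4.png',np.hstack([cv2.resize(f['image'],(400,250)),cv2.resize(h['image'][90:240,130:370],(400,250))]))
E
```

```text
t 22.15 p [ 0.4452 -0.1797  0.1772] rot [-2.366  1.533  2.451] F [ 0.5 -0.   1.3] M [-0.12 -0.01 -0.04] op 0.0521
q [-0.619  0.416  1.811  0.003  0.952 -0.725] jaw y [ 0.994  0.104 -0.026] ang 6.0 x [-0.029  0.024 -0.999]
wrist
jack [([0.6124, -0.1635, -0.0015], 0.73)]
fin_grip [([0.5304, -0.174, 0.1206], 0.87)]
knob_grip [([0.4441, -0.1819, 0.1342], 0.82)]
side
jack []
fin_grip [([0.5247, -0.1751, 0.1237], 0.96)]
knob_grip [([0.4422, -0.1788, 0.1413], 0.54)]
```

View pics/c4.png

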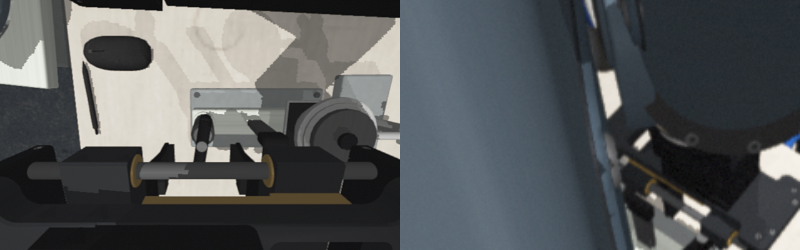

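The wrist view shows the bar at (203,140), centred between the fingers at about (140) and (265). Beyond it, the canister sits in its ring at (335,130). Descending.

move_arm --rows '[{"x": -0.001,"y": 0,"z": -0.015,"roll": 0},{"x": 0,"y": -0.001,"z": -0.02,"roll": 0},{"x": 0,"y": 0,"z": -0.015,"roll": 0},{"x": 0,"y": 0,"z": -0.008,"roll": 0},{"x": 0,"y": 0,"z": 0,"roll": 0}]'

```text
clock: 23.18
position: [0.4466, -0.1823, 0.1209]
ee_rot: [-2.389, 1.542, 2.428]
force: [-0.2, -0.6, 0.6]
opening: 0.0521
```

```bash
python3 - <<'E'
from h import *
st();jaw()
N=['knob_grip']
f=fit('wrist',N);h=fit('wrist',['canister','fin_grip'])
E
```

```text
t 23.18 p [ 0.4466 -0.1823  0.1209] rot [-2.389  1.542  2.428] F [-0.2 -0.6  0.6] M [-0.11  0.04  0.05] op 0.0521
q [-0.621  0.511  1.862  0.004  0.797 -0.728] jaw y [ 0.994  0.104 -0.019] ang 6.0 x [-0.022  0.019 -1.   ]
wrist
knob_grip [([0.4454, -0.1785, 0.1331], 0.92)]
wrist
canister [([0.6057, -0.159, 0.0797], 0.89)]
fin_grip []
```

move_arm --rows '[{"x": -0.002,"y": 0.002,"z": -0.002,"roll": 0},{"x": 0,"y": 0,"z": 0,"roll": 0}]'

```text
clock: 23.68
position: [0.4452, -0.1806, 0.1201]
ee_rot: [-2.399, 1.545, 2.417]
force: [0.1, -0.4, 0.2]
opening: 0.0524
```

move_arm --rows '[{"x": 0,"y": 0,"z": 0,"roll": 0},{"x": 0,"y": 0,"z": 0,"roll": 0},{"x": 0,"y": 0,"z": 0,"roll": 0},{"x": 0,"y": 0,"z": 0,"roll": 0},{"x": 0,"y": 0,"z": 0,"roll": 0},{"x": 0,"y": 0,"z": 0,"roll": 0},{"x": 0,"y": 0,"z": 0,"roll": 0}]' --fingers 0 --force 30

```text
clock: 24.55
position: [0.4445, -0.1806, 0.1202]
ee_rot: [-2.383, 1.544, 2.433]
force: [-1.4, 0.8, 1.0]
opening: 0.0151
```

```bash
python3 - <<'E'
from h import *
st();jaw()
f=fit('wrist',['canister','jack'])
m=cams.trace(f,'canister'); np.savez('w0.npz',im=f['image'],m=m[0]['mask'] if m else 0)
E
```

```text
t 24.55 p [ 0.4445 -0.1806  0.1202] rot [-2.383  1.544  2.433] F [-1.4  0.8  1. ] M [-0.12  0.12 -0.11] op 0.0151
q [-0.621  0.509  1.87   0.003  0.789 -0.727] jaw y [ 0.994  0.104 -0.018] ang 6.0 x [-0.02   0.017 -1.   ]
wrist
canister [([0.6046, -0.1626, 0.0789], 0.61)]
jack [([0.6096, -0.1599, -0.0004], 0.62)]
```

move_arm --rows '[{"x": 0,"y": 0,"z": 0,"roll": 0},{"x": 0,"y": 0,"z": 0,"roll": -0.05},{"x": 0,"y": 0,"z": 0,"roll": -0.1},{"x": 0,"y": 0,"z": 0,"roll": -0.1},{"x": 0,"y": 0,"z": 0,"roll": -0.1},{"x": 0,"y": 0,"z": 0,"roll": -0.1},{"x": 0,"y": 0,"z": 0,"roll": -0.1}]'

```text
clock: 25.62
position: [0.4453, -0.1808, 0.1202]
ee_rot: [-2.387, 1.546, 1.867]
force: [-1.4, 0.3, 0.2]
opening: 0.0146
```

```bash
python3 - <<'E'
from h import *
st();jaw()
fit('wrist',['jack','fin_grip','canister'])
E
```

```text
t 25.62 p [ 0.4453 -0.1808  0.1202] rot [-2.387  1.546  1.867] F [-1.4  0.3  0.2] M [-0.14  0.14  0.02] op 0.0146
q [-0.628  0.507  1.875  0.021  0.779 -0.184] jaw y [ 0.896 -0.443 -0.017] ang -26.3 x [-0.007  0.023 -1.   ]
wrist
jack [([0.61, -0.1646, -0.0041], 0.56)]
fin_grip [([0.5324, -0.1737, 0.1217], 0.69)]
canister [([0.6049, -0.16, 0.0813], 0.62)]
```

move_arm --rows '[{"x": 0,"y": 0,"z": 0,"roll": -0.1},{"x": 0,"y": 0,"z": 0,"roll": -0.1},{"x": 0,"y": 0,"z": 0,"roll": -0.1},{"x": 0,"y": 0,"z": 0,"roll": -0.1},{"x": 0,"y": 0,"z": 0,"roll": -0.1},{"x": 0,"y": 0,"z": 0,"roll": -0.1},{"x": 0,"y": 0,"z": 0,"roll": -0.1},{"x": 0,"y": 0,"z": 0,"roll": -0.1},{"x": 0,"y": 0,"z": 0,"roll": -0.1}]'

```text
clock: 26.95
position: [0.4462, -0.1818, 0.1202]
ee_rot: [-2.474, 1.549, 0.874]
force: [0.4, 0.9, -0.1]
opening: 0.0147
```

```bash
python3 - <<'E'
from h import *
st();jaw()
f=fit('wrist',['jack','jack_platform','fin_grip','canister'])
cv2.imwrite('pics/w5.png',f['image']); np.savez('w5.npz',**{k:f[k] for k in('image','mtx','rvec','tvec')})
E
```

```text
t 26.95 p [ 0.4462 -0.1818  0.1202] rot [-2.474  1.549  0.874] F [ 0.4  0.9 -0.1] M [-0.18  0.3   0.09] op 0.0147
q [-0.633  0.502  1.888  0.031  0.75   0.708] jaw y [ 0.205 -0.979 -0.013] ang -78.2 x [ 0.014  0.016 -1.   ]
wrist
jack []
jack_platform []
fin_grip [([0.5292, -0.1752, 0.1218], 0.6)]
canister []
```

View pics/w5.png

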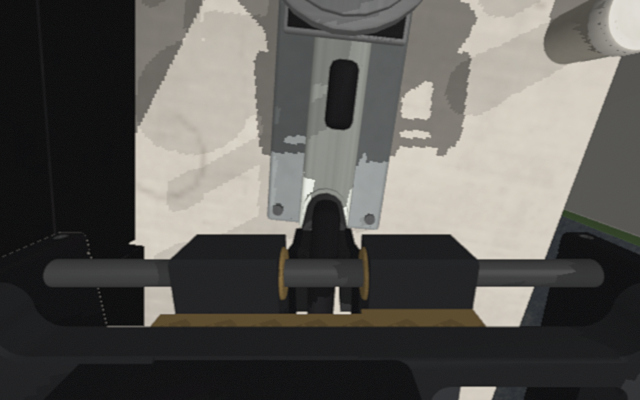

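Here the fin is at (341,95), the platform edge at (345,25) below the ring, and the canister is mostly out of the frame. The knob has turned 1.47 rad, about 13 mm of lift. Next I'll turn to about 1.8 rad. Then I'll open wide around the bar and swing back to the earlier yaw, so I can compare the canister with the stored baseline image.

move_arm --rows '[{"x": -0.001,"y": 0.001,"z": 0,"roll": -0.1},{"x": 0,"y": 0,"z": 0,"roll": -0.1},{"x": 0,"y": 0,"z": 0,"roll": -0.1},{"x": 0,"y": 0,"z": 0,"roll": -0.06},{"x": 0,"y": 0,"z": 0,"roll": 0}]'

```text
clock: 27.82
position: [0.446, -0.1816, 0.1202]
ee_rot: [-2.575, 1.549, 0.415]
force: [-0.8, -0.5, 0.5]
opening: 0.0148
```

```bash
python3 - <<'E'
from h import *
st();jaw()
E
```

```text
t 27.82 p [ 0.446  -0.1816  0.1202] rot [-2.575  1.549  0.415] F [-0.8 -0.5  0.5] M [-0.15  0.32 -0.  ] op 0.0148
q [-0.631  0.499  1.895  0.028  0.737  1.071] jaw y [-0.151 -0.988 -0.011] ang -98.7 x [ 0.02   0.009 -1.   ]
```

move_arm --rows '[{"x": 0,"y": 0,"z": 0,"roll": 0},{"x": 0,"y": 0,"z": 0,"roll": 0},{"x": 0,"y": 0,"z": 0,"roll": 0},{"x": 0,"y": 0,"z": 0,"roll": 0},{"x": 0,"y": 0,"z": 0,"roll": 0},{"x": 0,"y": 0,"z": 0,"roll": 0},{"x": 0,"y": 0,"z": 0,"roll": 0}]' --fingers 100

```text
clock: 28.7
position: [0.4465, -0.1813, 0.1203]
ee_rot: [-2.569, 1.548, 0.423]
force: [0.3, -0.7, -0.5]
opening: 0.0765
```

move_arm --rows '[{"x": -0.001,"y": 0,"z": 0,"roll": 0.1},{"x": 0,"y": 0,"z": 0,"roll": 0.16},{"x": 0,"y": 0,"z": 0,"roll": 0.16},{"x": 0,"y": 0,"z": 0,"roll": 0.16},{"x": 0,"y": 0,"z": 0,"roll": 0.16},{"x": 0,"y": 0,"z": 0,"roll": 0.16},{"x": 0,"y": 0,"z": 0,"roll": 0.16},{"x": 0,"y": 0,"z": 0,"roll": 0.16},{"x": 0,"y": 0,"z": 0,"roll": 0.16},{"x": 0,"y": 0,"z": 0,"roll": 0.16},{"x": 0,"y": 0,"z": 0,"roll": 0.16},{"x": 0,"y": 0,"z": 0,"roll": 0.1},{"x": 0,"y": 0,"z": 0,"roll": 0}]'

```text
clock: 30.32
position: [0.4455, -0.1814, 0.1203]
ee_rot: [-2.578, 1.548, 2.273]
force: [0.2, 0.2, 0.2]
opening: 0.087
```

```bash
python3 - <<'E'
from h import *
st();jaw()
f=fit('wrist',['canister','jack'])
m=cams.trace(f,'canister'); m=m[0]['mask'] if m else np.zeros((400,640),bool)
np.savez('w1.npz',m=m,**{k:f[k] for k in('image','mtx','rvec','tvec')})
d=np.load('w0.npz');m0=d['m']
for q in (m0,m):
    if q.ndim: ys,xs=np.nonzero(q); print(q.sum(),xs.min(),xs.max(),ys.min(),ys.max(),xs.mean(),ys.mean())
cv2.imwrite('pics/c6.png',np.hstack([d['im'][100:400,400:640],f['image'][100:400,400:640]]))
cv2.imwrite('pics/c6.png',np.hstack([cv2.resize(i,(800,500))[100:500,400:800] for i in (d['im'],f['image'])]))
E
```

```text
t 30.32 p [ 0.4455 -0.1814  0.1203] rot [-2.578  1.548  2.273] F [0.2 0.2 0.2] M [-0.09  0.03 -0.03] op 0.087
q [-0.623  0.509  1.871  0.008  0.784 -0.768] jaw y [ 0.99   0.139 -0.012] ang 8.0 x [-0.015  0.017 -1.   ]
wrist
canister [([0.6049, -0.1617, 0.0786], 0.75)]
jack [([0.6094, -0.1624, -0.0025], 0.93)]
6410 508 639 175 291 585.8299531981279 214.79500780031202
5021 505 639 184 253 590.8621788488349 214.36108344951205
```

View pics/c6.png

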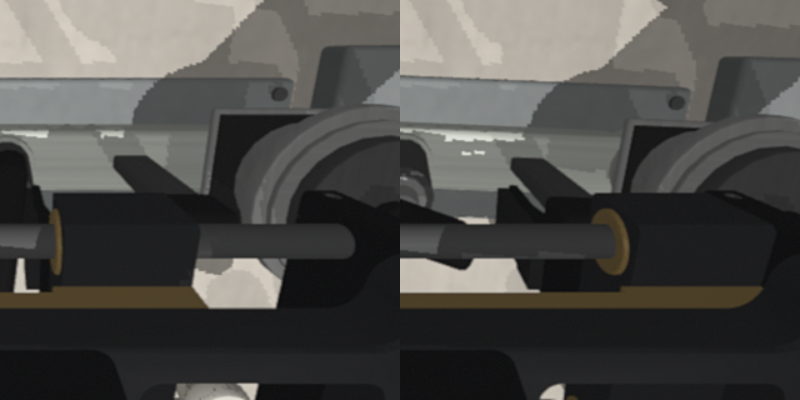

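```bash
cat > cmp.py <<'E'
from h import *
def TT(p,e): T=np.eye(4);T[:3,:3]=Ro.from_euler('xyz',e).as_matrix();T[:3,3]=p;return T
b=np.load('w1.npz'); 
C=np.eye(4);C[:3,:3]=cv2.Rodrigues(b['rvec'])[0];C[:3,3]=b['tvec'].ravel()
K=C@TT([.4455,-.1814,.1203],[-2.578,1.548,2.273])      # tool->cam
C0=K@np.linalg.inv(TT([.4445,-.1806,.1202],[-2.383,1.544,2.433]))
def polar(im,C,mtx,c=(.608,-.1635),z=.122,th=np.radians(np.arange(60,200,1)),r=np.arange(.025,.065,.00025)):
    R,Th=np.meshgrid(r,th); P=np.stack([c[0]+R*np.cos(Th),c[1]+R*np.sin(Th),np.full_like(R,z)],-1).reshape(-1,3)
    uv=cv2.projectPoints(P,cv2.Rodrigues(C[:3,:3])[0],C[:3,3],mtx,None)[0].reshape(*R.shape,2).astype(np.float32)
    return cv2.remap(im,uv[...,0],uv[...,1],cv2.INTER_LINEAR)
E
python3 - <<'E'
from cmp import *
A=polar(np.load('w0.npz')['im'],C0,b['mtx']);B=polar(b['image'],C,b['mtx'])
g=lambda i:np.clip(i.astype(float)*1.5,0,255).astype('uint8')
cv2.imwrite('pics/p7.png',cv2.resize(np.hstack([g(A),np.full((A.shape[0],6,3),255,'uint8'),g(B)]),(800,560),interpolation=cv2.INTER_NEAREST))
E
```

```text
(no output)
```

View pics/p7.png

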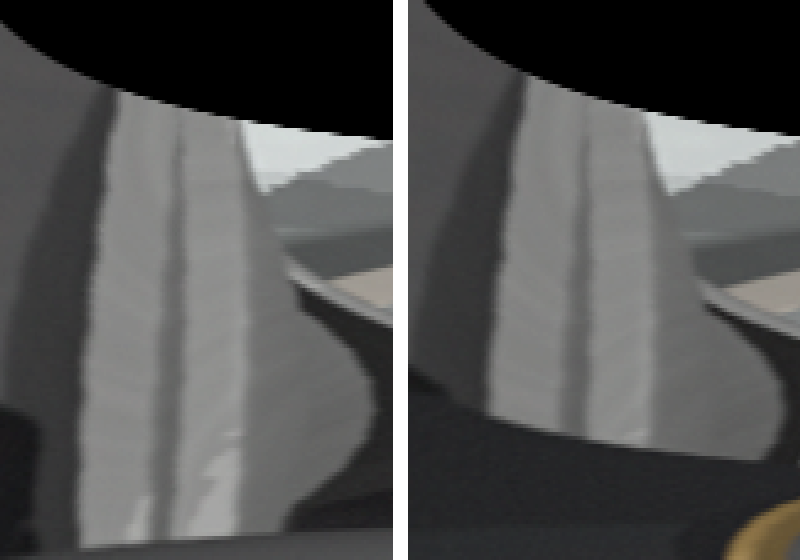

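```bash
cat >> cmp.py <<'E'
def edges(im,C,mtx):
    th=np.arange(85,155,1.);r=np.arange(.025,.065,.0001)
    G=cv2.GaussianBlur(cv2.cvtColor(polar(im,C,mtx,th=np.radians(th),r=r),cv2.COLOR_BGR2GRAY).astype(float),(31,5),5)
    D=np.diff(G,axis=1); out=[]
    for lo,hi,s in ((.029,.040,1),(.0405,.0465,1),(.046,.054,-1)):
        i0,i1=np.searchsorted(r,[lo,hi]); d=np.clip(s*D[:,i0:i1],0,None); k=d.argmax(1)
        w=np.array([np.average(np.arange(max(j-8,0),min(j+9,d.shape[1])),weights=row[max(j-8,0):j+9]+1e-9) for j,row in zip(k,d)])
        out.append((r[i0]+.0001*w)*1e3)
    return th,np.array(out)
def report(f0,C0,f1,C1,mtx):
    th,a=edges(f0,C0,mtx);_,e=edges(f1,C1,mtx)
    for t in range(90,146,8):
        s=(th>=t)&(th<t+8); A=np.median(a[:,s],1);B=np.median(e[:,s],1)
        # predicted apparent radial shift per mm lift of canister (camera parallax)
        cam=-C1[:3,:3].T@C1[:3,3]; v=np.array([.608+.042*np.cos(np.radians(t+4)),-.1635+.042*np.sin(np.radians(t+4)),.13])-cam
        k=-(v[:2]@[np.cos(np.radians(t+4)),np.sin(np.radians(t+4))])/v[2]
        d=B-A; print(t,'base',A.round(2),'d',d.round(2),'px/mm',k.round(2),'lift lid,flange:',((d[:2]-d[2])/k).round(2))
E
python3 -c "
from cmp import *
print((-C[:3,:3].T@C[:3,3]).round(3))
report(np.load('w0.npz')['im'],C0,b['image'],C,b['mtx'])"
```

```text
[ 0.437 -0.111  0.284]
90 base [36.   43.8  50.71] d [-0.06 -0.13 -2.54] px/mm -0.14 lift lid,flange: [-17.3  -16.81]
98 base [35.58 43.64 48.74] d [-0.17 -0.11 -0.17] px/mm -0.29 lift lid,flange: [-0.02 -0.22]
106 base [35.27 43.77 49.71] d [-0.11 -0.11 -0.14] px/mm -0.43 lift lid,flange: [-0.07 -0.08]
114 base [34.71 43.64 49.81] d [-0.12 -0.12 -0.1 ] px/mm -0.55 lift lid,flange: [0.05 0.03]
122 base [34.46 43.8  50.02] d [-0.07 -0.13 -0.15] px/mm -0.65 lift lid,flange: [-0.13 -0.03]
130 base [33.99 43.63 50.01] d [-0.14 -0.12 -0.1 ] px/mm -0.74 lift lid,flange: [0.06 0.03]
138 base [33.91 43.72 50.12] d [-0.26 -0.12 -0.06] px/mm -0.81 lift lid,flange: [0.24 0.06]
```

The polar comparison reads lift to about 0.1 mm. At 1.83 rad (16.4 mm) the canister has not lifted. I'll regrasp at the half-turn-equivalent yaw and turn 0.15 rad more.

move_arm --rows '[{"x": 0,"y": 0,"z": 0,"roll": 0.1},{"x": 0,"y": 0,"z": 0,"roll": 0.16},{"x": 0,"y": 0,"z": 0,"roll": 0.17},{"x": 0,"y": 0,"z": 0,"roll": 0.17},{"x": 0,"y": 0,"z": 0,"roll": 0.17},{"x": 0,"y": 0,"z": 0,"roll": 0.17},{"x": 0,"y": 0,"z": 0,"roll": 0.17},{"x": 0,"y": 0,"z": 0,"roll": 0.13},{"x": 0,"y": 0,"z": 0,"roll": 0.0},{"x": 0,"y": 0,"z": 0,"roll": 0.0}]'

```text
clock: 31.78
position: [0.4453, -0.1815, 0.1203]
ee_rot: [-2.587, 1.548, -2.75]
force: [0.1, 0.2, -0.1]
opening: 0.0869
```

move_arm --rows '[{"x": 0,"y": 0,"z": 0,"roll": 0},{"x": 0,"y": 0,"z": 0,"roll": 0},{"x": 0,"y": 0,"z": 0,"roll": 0},{"x": 0,"y": 0,"z": 0,"roll": 0},{"x": 0,"y": 0,"z": 0,"roll": 0},{"x": 0,"y": 0,"z": 0,"roll": 0},{"x": 0,"y": 0,"z": 0,"roll": 0},{"x": 0,"y": 0,"z": 0,"roll": 0},{"x": 0,"y": 0,"z": 0,"roll": 0},{"x": 0,"y": 0,"z": 0,"roll": 0},{"x": 0,"y": 0,"z": 0,"roll": 0}]' --fingers 0

```text
clock: 33.15
position: [0.4453, -0.1817, 0.1203]
ee_rot: [-2.591, 1.548, -2.757]
force: [-0.3, -0.7, 0.4]
opening: 0.0146
```

```bash
python3 -c "
from h import *
st();jaw()"
```

```text
t 33.15 p [ 0.4453 -0.1817  0.1203] rot [-2.591  1.548 -2.757] F [-0.3 -0.7  0.4] M [ 0.03 -0.01 -0.1 ] op 0.0146
q [-0.608  0.508  1.874 -0.027  0.773 -1.993] jaw y [ 0.165  0.986 -0.012] ang 80.5 x [-0.021 -0.008 -1.   ]
```

move_arm --rows '[{"x": 0,"y": 0,"z": 0,"roll": -0.09},{"x": 0,"y": 0,"z": 0,"roll": -0.08},{"x": 0,"y": 0,"z": 0,"roll": 0}]'

```text
clock: 33.52
position: [0.4453, -0.1818, 0.1203]
ee_rot: [-2.573, 1.548, -2.912]
force: [0.5, 0.0, 0.0]
opening: 0.0145
```

```bash
python3 -c "
from h import *
st();jaw()"
```

```text
t 33.52 p [ 0.4453 -0.1818  0.1203] rot [-2.573  1.548 -2.912] F [0.5 0.  0. ] M [-0.   -0.06  0.07] op 0.0145
q [-0.609  0.508  1.872 -0.024  0.777 -1.824] jaw y [ 0.332  0.943 -0.012] ang 70.6 x [-0.022 -0.005 -1.   ]
```

move_arm --rows '[{"x": 0,"y": 0,"z": 0,"roll": 0},{"x": 0,"y": 0,"z": 0,"roll": 0},{"x": 0,"y": 0,"z": 0,"roll": 0},{"x": 0,"y": 0,"z": 0,"roll": 0},{"x": 0,"y": 0,"z": 0,"roll": 0},{"x": 0,"y": 0,"z": 0,"roll": 0},{"x": 0,"y": 0,"z": 0,"roll": 0},{"x": 0,"y": 0,"z": 0,"roll": 0}]' --fingers 100

```text
clock: 34.52
position: [0.4454, -0.1817, 0.1203]
ee_rot: [-2.571, 1.548, -2.907]
force: [0.3, -0.6, -0.3]
opening: 0.0838
```

move_arm --rows '[{"x": 0,"y": 0,"z": 0,"roll": -0.12},{"x": 0,"y": 0,"z": 0,"roll": -0.16},{"x": 0,"y": 0,"z": 0,"roll": -0.17},{"x": 0,"y": 0,"z": 0,"roll": -0.17},{"x": 0,"y": 0,"z": 0,"roll": -0.17},{"x": 0,"y": 0,"z": 0,"roll": -0.17},{"x": 0,"y": 0,"z": 0,"roll": -0.13},{"x": 0,"y": 0,"z": 0,"roll": 0},{"x": 0,"y": 0,"z": 0,"roll": 0}]'

```text
clock: 35.65
position: [0.4454, -0.1817, 0.1203]
ee_rot: [-2.569, 1.548, 2.255]
force: [0.2, 0.1, -0.3]
opening: 0.0874
```

```bash
cat > look.py <<'E'
from cmp import *
import sys
st();jaw()
f=cams.grab_frame('wrist');C1=np.eye(4);C1[:3,:3]=cv2.Rodrigues(f['rvec'])[0];C1[:3,3]=np.ravel(f['tvec'])
lm(f,['jack','canister','fin_grip'])
report(b['image'],C,f['image'],C1,b['mtx'])
np.savez(sys.argv[1],**{k:f[k] for k in('image','mtx','rvec','tvec')})
E
python3 look.py w2.npz
```

```text
t 35.65 p [ 0.4454 -0.1817  0.1203] rot [-2.569  1.548  2.255] F [ 0.2  0.1 -0.3] M [-0.08  0.02  0.  ] op 0.0874
q [-0.624  0.509  1.871  0.008  0.784 -0.742] jaw y [ 0.994  0.112 -0.012] ang 6.4 x [-0.014  0.018 -1.   ]
jack []
canister [([0.6073, -0.1611, 0.0803], 0.76)]
fin_grip [([0.5309, -0.1727, 0.1218], 0.96)]
90 base [35.94 43.67 48.17] d [-0.09  0.01  1.68] px/mm -0.14 lift lid,flange: [12.42 11.76]
98 base [35.42 43.54 48.57] d [-0.02 -0.05  2.52] px/mm -0.29 lift lid,flange: [8.85 8.96]
106 base [35.16 43.67 49.57] d [-0.1  -0.04 -0.1 ] px/mm -0.42 lift lid,flange: [ 0.01 -0.14]
114 base [34.59 43.52 49.71] d [-0.07 -0.08 -0.01] px/mm -0.54 lift lid,flange: [0.12 0.14]
122 base [34.4  43.67 49.87] d [-0.13 -0.06  0.04] px/mm -0.65 lift lid,flange: [0.27 0.15]
130 base [33.85 43.51 49.91] d [-0.06 -0.1  -0.01] px/mm -0.73 lift lid,flange: [0.07 0.13]
138 base [33.65 43.6  50.06] d [-0.09 -0.11 -0.08] px/mm -0.8 lift lid,flange: [0.01 0.03]
```

At 18.0 mm the canister still hasn't lifted clearly (about 0.1 mm, within noise). One more step.

move_arm --rows '[{"x": 0,"y": 0,"z": 0,"roll": 0.12},{"x": 0,"y": 0,"z": 0,"roll": 0.17},{"x": 0,"y": 0,"z": 0,"roll": 0.17},{"x": 0,"y": 0,"z": 0,"roll": 0.17},{"x": 0,"y": 0,"z": 0,"roll": 0.17},{"x": 0,"y": 0,"z": 0,"roll": 0.17},{"x": 0,"y": 0,"z": 0,"roll": 0.13},{"x": 0,"y": 0,"z": 0,"roll": 0.0}]'

```text
clock: 36.85
position: [0.4454, -0.1815, 0.1202]
ee_rot: [-2.576, 1.548, -2.896]
force: [0.1, 0.5, 0.3]
opening: 0.0871
```

move_arm --rows '[{"x": 0,"y": 0,"z": 0,"roll": 0},{"x": 0,"y": 0,"z": 0,"roll": 0},{"x": 0,"y": 0,"z": 0,"roll": 0},{"x": 0,"y": 0,"z": 0,"roll": 0},{"x": 0,"y": 0,"z": 0,"roll": 0},{"x": 0,"y": 0,"z": 0,"roll": 0},{"x": 0,"y": 0,"z": 0,"roll": 0},{"x": 0,"y": 0,"z": 0,"roll": 0},{"x": 0,"y": 0,"z": 0,"roll": 0},{"x": 0,"y": 0,"z": 0,"roll": 0},{"x": 0,"y": 0,"z": 0,"roll": 0}]' --fingers 0

```text
clock: 38.22
position: [0.4454, -0.1818, 0.1203]
ee_rot: [-2.569, 1.548, -2.893]
force: [-0.3, -0.0, -0.0]
opening: 0.0145
```

```bash
python3 -c "
from h import *
st();jaw()"
```

```text
t 38.23 p [ 0.4454 -0.1818  0.1203] rot [-2.569  1.548 -2.893] F [-0.3 -0.  -0. ] M [-0.    0.   -0.02] op 0.0145
q [-0.609  0.508  1.872 -0.025  0.777 -1.837] jaw y [ 0.319  0.948 -0.012] ang 71.4 x [-0.022 -0.006 -1.   ]
```

move_arm --rows '[{"x": 0,"y": 0,"z": 0,"roll": -0.08},{"x": 0,"y": 0,"z": 0,"roll": -0.07},{"x": 0,"y": 0,"z": 0,"roll": 0}]'

```text
clock: 38.6
position: [0.4453, -0.1819, 0.1202]
ee_rot: [-2.552, 1.547, -3.029]
force: [0.7, -0.7, -0.1]
opening: 0.0138
```

```bash
python3 -c "
from h import *
st();jaw()"
```

```text
t 38.6 p [ 0.4453 -0.1819  0.1202] rot [-2.552  1.547 -3.029] F [ 0.7 -0.7 -0.1] M [-0.02  0.01  0.05] op 0.0138
q [-0.61   0.509  1.87  -0.022  0.78  -1.689] jaw y [ 0.459  0.889 -0.013] ang 62.7 x [-0.023 -0.003 -1.   ]
```

move_arm --rows '[{"x": 0,"y": 0,"z": 0,"roll": 0},{"x": 0,"y": 0,"z": 0,"roll": 0},{"x": 0,"y": 0,"z": 0,"roll": 0},{"x": 0,"y": 0,"z": 0,"roll": 0},{"x": 0,"y": 0,"z": 0,"roll": 0},{"x": 0,"y": 0,"z": 0,"roll": 0},{"x": 0,"y": 0,"z": 0,"roll": 0},{"x": 0,"y": 0,"z": 0,"roll": 0}]' --fingers 100

```text
clock: 39.6
position: [0.4454, -0.1816, 0.1202]
ee_rot: [-2.565, 1.548, -3.039]
force: [-0.1, -0.3, 0.1]
opening: 0.0834
```

move_arm --rows '[{"x": 0,"y": 0,"z": 0,"roll": -0.12},{"x": 0,"y": 0,"z": 0,"roll": -0.16},{"x": 0,"y": 0,"z": 0,"roll": -0.17},{"x": 0,"y": 0,"z": 0,"roll": -0.17},{"x": 0,"y": 0,"z": 0,"roll": -0.17},{"x": 0,"y": 0,"z": 0,"roll": -0.13},{"x": 0,"y": 0,"z": 0,"roll": 0},{"x": 0,"y": 0,"z": 0,"roll": 0}]'

```text
clock: 40.6
position: [0.4454, -0.1816, 0.1202]
ee_rot: [-2.559, 1.548, 2.302]
force: [-0.3, 0.5, -0.9]
opening: 0.0869
```

```bash
python3 look.py w3.npz
```

```text
t 40.6 p [ 0.4454 -0.1816  0.1202] rot [-2.559  1.548  2.302] F [-0.3  0.5 -0.9] M [-0.1   0.05 -0.06] op 0.0869
q [-0.623  0.509  1.87   0.007  0.785 -0.778] jaw y [ 0.989  0.149 -0.013] ang 8.6 x [-0.015  0.017 -1.   ]
jack [([0.6088, -0.1629, -0.0033], 0.69)]
canister [([0.6036, -0.1602, 0.0795], 0.58)]
fin_grip [([0.5305, -0.1696, 0.1249], 0.83)]
90 base [35.94 43.67 48.17] d [-0.41 -0.12 -0.12] px/mm -0.14 lift lid,flange: [2.04 0.01]
98 base [35.42 43.54 48.57] d [-0.41 -0.37  0.01] px/mm -0.29 lift lid,flange: [1.46 1.34]
106 base [35.16 43.67 49.57] d [-0.8  -0.46 -0.02] px/mm -0.42 lift lid,flange: [1.84 1.05]
114 base [34.59 43.52 49.71] d [-0.74 -0.64 -0.04] px/mm -0.55 lift lid,flange: [1.27 1.09]
122 base [34.4  43.67 49.87] d [-1.05 -0.76  0.04] px/mm -0.65 lift lid,flange: [1.66 1.22]
130 base [33.85 43.51 49.91] d [-1.05 -0.89 -0.  ] px/mm -0.74 lift lid,flange: [1.42 1.19]
138 base [33.65 43.6  50.06] d [-1.2  -1.04 -0.05] px/mm -0.81 lift lid,flange: [1.42 1.22]
```

The canister is now 1.2–1.4 mm above its rest in the ring, uniformly on all bearings, so the platform carries it. I'll retract straight up.

move_arm --rows '[{"x": 0,"y": 0,"z": 0.01,"roll": 0},{"x": 0,"y": 0,"z": 0.02,"roll": 0},{"x": 0,"y": 0,"z": 0.03,"roll": 0},{"x": 0,"y": 0,"z": 0.03,"roll": 0},{"x": 0,"y": -0.02,"z": 0.03,"roll": 0},{"x": -0.02,"y": -0.03,"z": 0.02,"roll": 0},{"x": -0.02,"y": -0.03,"z": 0.02,"roll": 0},{"x": -0.02,"y": -0.03,"z": 0,"roll": 0},{"x": 0,"y": 0,"z": 0,"roll": 0}]'

```text
clock: 41.92
position: [0.3833, -0.2937, 0.2914]
ee_rot: [-2.51, 1.554, 2.356]
force: [-0.9, 0.1, -0.2]
opening: 0.0868
```

```bash
python3 - <<'E'
from h import *
st()
N=['jack','jack_platform','fin_grip','knob_grip','canister','stand','pot_near','pot_far']
f=fit('wrist',N);g=fit('top',N);h=fit('side',N)
cv2.imwrite('pics/z.png',np.hstack([cv2.resize(f['image'],(400,250)),cv2.resize(h['image'][90:340,100:500],(400,250))]))
E
```

```text
t 41.92 p [ 0.3833 -0.2937  0.2914] rot [-2.51   1.554  2.356] F [-0.9  0.1 -0.2] M [-0.03 -0.01  0.02] op 0.0868
wrist
jack [([0.6099, -0.1621, -0.004], 0.6)]
jack_platform [([0.4444, -0.1835, 0.1375], 0.69)]
fin_grip [([0.5297, -0.1708, 0.1227], 0.94)]
knob_grip [([0.4461, -0.1801, 0.1336], 0.62)]
canister [([0.6022, -0.1619, 0.0784], 0.83)]
stand [([0.6072, -0.1597, -0.0035], 0.95), ([0.6221, -0.3555, -0.0042], 0.6)]
pot_near [([0.6272, -0.3545, -0.0045], 0.67)]
pot_far []
top
jack [([0.6126, -0.1659, 0.0029], 0.82), ([0.7099, -0.3572, 0.0002], 0.43)]
jack_platform []
fin_grip [([0.5259, -0.1695, 0.1254], 0.95)]
knob_grip []
canister [([0.6124, -0.1616, 0.0811], 0.78)]
stand [([0.6088, -0.1603, -0.0019], 0.64)]
pot_near [([0.6264, -0.3569, -0.0005], 0.57)]
pot_far [([0.7075, -0.355, -0.0017], 0.69)]
side
jack [([0.6074, -0.1657, 0.0011], 0.91)]
jack_platform [([0.6076, -0.164, 0.0816], 0.84)]
fin_grip [([0.5258, -0.1768, 0.1233], 0.85)]
knob_grip [([0.4423, -0.178, 0.1396], 0.7)]
canister [([0.607, -0.1639, 0.083], 0.72)]
stand [([0.6051, -0.1631, 0.0012], 0.62)]
pot_near [([0.6276, -0.3588, -0.0017], 0.87)]
pot_far [([0.712, -0.3575, 0.003], 0.63), ([0.6086, -0.1667, -0.0008], 0.37)]
```

View pics/z.png

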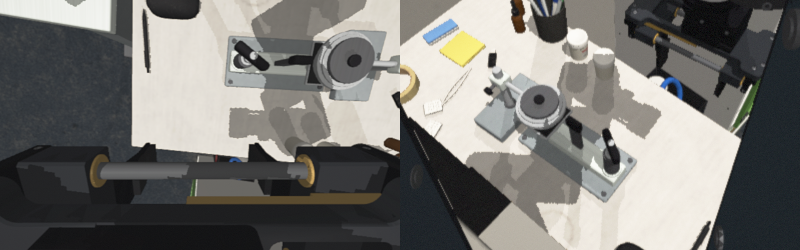

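Both views show the jack flat under the ring, the canister upright at (350,60) in the wrist view and (540,100) in the side view, the pots in place and the gripper clear. Handing in.

```bash
python3 -c "
from h import *
print(job.hand_in());st()"
```

```text
the job is handed in; nothing more can be done
None
the job is handed in; nothing more can be done
```

The jack now stands under the canister with its platform bearing on the bottom. I handed the job in at about 42.5 s of the 72 s allowed.

**What I did:** I carried the jack by its fin with the platform low, slid it under the ring, set it down and let go. I then turned the knob clockwise in three grasps to about 2.16 rad, a platform rise of about 19.4 mm. Then I opened the fingers and retracted.

**Last checks:**
- **Contact:** Wrist images compared at the same pose showed no clear lift at 18.0 mm of rise. At 19.4 mm the canister had lifted 1.2–1.4 mm evenly, so it bears on the platform but is hardly raised.
- **Centring:** The side camera put the platform at (0.608, -0.164) and the canister at (0.607, -0.164). The wrist and top networks differed by up to about 5 mm in x, close to their stated accuracy.
- **Surroundings:** Both pots are where they started to within about 4 mm, which is within network noise. The gripper was clear of everything and the wrist force was near zero.

**What was off:**
- The tool picked up a tilt of up to about 4° during the fast first swing. It caused no trouble with the grasps.
- In the last wrist picture the network placed "jack_platform" on the knob, so I ignored that report.

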